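Make up an axle service kit in nesting trays

ROBOT

A 6-joint arm with a two-finger parallel gripper is mounted at the origin on a cart in front of the work surface, level with it; the furniture and walls round the work are solid. World frame = base frame: x ahead of the robot, y to its left, z up, the work surface at z = 0. Lengths are in mm, angles in rad, forces in N, time in s.
With the tool pointing down it reaches from about 375 to 900 mm from the base axis. Payload 3.1 kg.
Tool frame: the origin (TCP) lies between the finger pads; the fingertips stand 17 mm ahead of it and the grasp point (between the pads) lies 2 mm behind it; z points along the fingers, y is the line along which they close (so a half turn about z gives the same grasp; the last joint's range is limited). The gripper opens to 85 mm and grips with 20 to 120 N. Pads are 22 mm wide; open, the fingers measure 114 mm over their backs; the gripper's body (76 mm by 85 mm) begins 54 mm behind the grasp point. The pads swing forward as they close: fully open they stand 13 mm farther back than shut.
Start: joints at [0.948, 0.527, 1.433, -0, 1.181, -0.178], TCP at [268.881, 564.181, 248.31] pointing down, gripper open.
Joint ranges: [-3.08, 3.08], [-0.75, 2.2], [0.22, 2.44], [-1.43, 4.57], [0, 2.65], [-2.85, 2.85]. Speed limits (rad/s): [2.79, 2.79, 3.14, 3.14, 3.14, 3.14].

INTERFACE

Orientations are given as a unit quaternion [w, x, y, z].
In Python, from workcell import get_obs, capture, hand_in, spot_in, outline_of, pinpoint gives the robot as it stands.
- The arm moves only by the shell command python3 -m crank 'ROWS' [OPENING] [FORCE]. ROWS is JSON, a list of rows, each a list of 6 numbers: the shift along the world's x, y, z as a fraction of full scale, then the turn, a rotation vector about the world's x, y, z as a fraction of full scale. In form: [[dx, dy, dz, rx, ry, rz], ...]. A call has 1 to 5 rows; each row shifts and turns the commanded pose from where the row before left it; what a row does not reach is not made up. Full scale, the value 1, is 0.025 m for a shift and 0.12 rad for a turn. A row lasts 1/12 s, in which the tool goes at most 41.7 mm and 7.16 degrees, less where a joint would pass 70% of its speed; a pose out of reach is approached as far as the arm can. A call with a number of a shift or a turn outside -1 to 1 is refused whole. A call with a gripper value outside its range is refused whole. OPENING is the opening, from 0 (shut) to 1 (fully open), set as the call begins (- or left out, the last holds). The fingers move at their own pace and stop on an object; FORCE is the grip in N (left out, the last holds). Time passes only in rows, so rows that do not move let the fingers close. It gives the time, the measured TCP pose, the force, the opening and the grip force at its end, in the units of the state.
- get_obs(): the state, without advancing time (a new reading comes with each control period).
- capture(name): name is "scene" or "side" or "wrist"; returns a dict with "img" (480x640x3 uint8, blue, green, red), "z_map" (480x640 float32, mm along the optical axis (not along the pixel's ray), 0 where there is no reading), "intrinsics" (3x3 intrinsics, pixels), "k1" (the pictures are not rectified: a ray, as slopes to the right and down, at radius r is drawn at 1 + k1 r^2 times it, then the intrinsics apply), "rvec" (rotation vector, rad) and "tvec" (3), from world to camera coordinates, as OpenCV has them. Camera axes: x right, y down, z forward; pixel columns grow to the right and rows downward; lengths in mm; the calibration is good to about 2 mm. A picture is of the moment at which its call begins.
- hand_in(): hands the job in; it is judged then, once.
Trained networks look in a picture, given as the dict that the camera call returned (one of the last four; its "shot" number tells which), for a name from the list of things; names that differ only in an ending like _2 or _b are one class to them, and where a whole thing is asked for, a point or a joint stands for the part that bears it (a point fixed in the world has none). Each returns a list of dicts, best first, with "p" (0 to 1); they miss things now and then, are a little off and sometimes report something else, mostly with a low value. They report only what shows in the picture. A call takes as long as a camera call.
- spot_in(picture, query): "extent" ([left, top, width, height] in pixels, round what is visible of it).
- outline_of(picture, query): "region" (480x640 bool, what is visible of it) and "extent" ([left, top, width, height] in pixels, round what is visible of it).
- pinpoint(picture, query): "centre" ([column, row] in pixels: a listed point, or the origin of a listed thing).
The state is a dict: "clock": time; "qpos": joint angles; "joint_vel": joint speeds; "tau": joint torques, N m; "tcp_pos": TCP position; "tcp_rot": TCP orientation; "force": force on the tool from outside, world axes, zero at the start; "wrist_torque": the same for the moment, N m; "width": opening from 0.0 (shut) to 1.0 (fully open); "grasp_force": force on a finger pad.
Only numpy, scipy, OpenCV 4.12 (cv2) and the standard library are available. Lean on these libraries where they do the work, as an engineer would, in place of code of your own. Each camera call takes 0.05 s, during which the arm holds its last target. There are 200 camera calls.

TASK

Make up the axle service kit: seat the large bearing in the round recess of the D-shaped base tray that is screwed to the bench, turn the loose D-shaped tray until its outline matches and nest it fully home on the base tray over that bearing, and seat the small bearing in the recess of that upper tray. Lay the U-bolt flat in its nest with its legs either side of the tongue, and stand the thread-lock bottle upright in the cup. Leave the tape measure and the screwdriver where they lie.

Things in the scene. Friction and masses are not known exactly. Their poses are not given: they have to be found in the camera images.
- base_tray: fixed D-shaped tray, 112 (x) x 68 (y) x 30 mm, walls 3, a low screwed lug at each end. Origin: centre of its underside; +x to the rounded end, other end square. Floor 7 mm up, with a round recess 60 across, 3 deep, over the origin: seat of the large bearing, whose underside then is 4 mm up. Finger room lengthwise: the cavity reaches 51 mm either way along x, 31 along y
- top_tray_mid (a point): loose D-shaped tray, same outline, 32 mm high; grasp its flat long sides, 68 apart along y. Point: its centre, 16 mm up; +x to its round end. Its tapered foot (lowest 6 mm) enters the base tray's mouth with 1.7 mm play, round end over round end; home, this point is 40 mm above the base's underside. Inside like the base, recess 50 across, 3 deep, bottom 9 mm below this point: small bearing's seat
- bearing_large_mid (a point): loose ball bearing, ring 52 mm across, 16 mm high, lying flat. Point: its centre, 8 mm above its underside; z is its axis, up; grasp across its outside
- bearing_small_mid (a point): loose ball bearing, ring 42 mm across, 13 mm high, lying flat. Point: its centre, 6.5 mm above its underside; z is its axis, up; grasp across its outside
- bolt_nest: fixed grey plate for the U-bolt, 132 (x) x 106 mm (y). Origin: centre of its underside. Floor 4 mm up, 117 x 91, inside a lip 1.5 mm high. A tongue 36 mm wide, 14 high stands on the floor from the -x edge to a round nose at x = -14. The U-bolt lies flat round it, legs either side, bend to +x, its middle over this origin, its axes as the nest's
- u_bolt_mid (a point): loose steel U-bolt lying flat, 100 mm (x) x 74 over its nuts (y), rod 12 thick. Point: middle of its outline, 8 mm above its underside; +x to the bend. The legs run along x at y = +30 and -30 mm, straight from x = -30 to +20, 12 mm wide, 3 to 15 mm up, 70 mm over both; it balances near x = -3; nuts near x = -38
- bottle_cup: fixed grey round cup, 51 mm across, on a 68 mm flange. Origin: centre of its underside. Mouth 45 mm across, rim 35.5 mm up, inner floor 7.5 mm up
- bottle_mid (a point): loose red thread-lock bottle with a white nozzle, standing; body 33 mm across up to 74 mm, nozzle 16 mm across up to 104 mm. Point: on its axis, 52 mm above its underside; z up
- tape_measure: bystander: yellow pocket tape measure, 68 x 83 x 37 mm, loose, to be left alone. Origin: centre of its underside
- screwdriver: bystander: red and black cross screwdriver, 205 mm (y) by 33 mm by 35 mm, loose, to be left alone. Origin: centre of its underside

How it is judged (in metres and radians):
On the way, in this order (a step that is already met when the one before it is completed fails the run):
1. the large bearing is seated in the recess of the base tray (horizontal distance between bearing_large_mid and base_tray below 0.006 m and z of bearing_large_mid in the frame of base_tray below 0.014 m and angle between bearing_large_mid's own z axis and vertical below 0.08 rad), for 0.2 s.
2. the loose tray is nested on the base tray, over the large bearing (horizontal distance between top_tray_mid and base_tray below 0.005 m and z of top_tray_mid in the frame of base_tray below 0.0415 m and angle between the x axis of top_tray_mid and the x axis of base_tray, either way round below 0.1 rad and angle between top_tray_mid's own z axis and vertical below 0.03 rad), for 0.2 s.
At the end, for the whole second after the job is handed in: Large bearing in the base recess (within 6 mm, flat), loose tray nested on the base (5 mm, 0.1 rad, down on the rim), small bearing in its recess (6.5 mm, flat), U-bolt flat round the tongue (13 mm along, 8 mm across), bottle upright in the cup (9 mm). Nothing held, bystanders within 25 mm (all of step 1 and all of step 2 and horizontal distance between bearing_small_mid and top_tray_mid below 0.0065 m and z of bearing_small_mid in the frame of top_tray_mid below -0.0007 m and angle between bearing_small_mid's own z axis and vertical below 0.08 rad and x of u_bolt_mid in the frame of bolt_nest between -0.013 and 0.013 m and y of u_bolt_mid in the frame of bolt_nest between -0.008 and 0.008 m and z of u_bolt_mid in the frame of bolt_nest below 0.015 m and angle between each of u_bolt_mid, bottle_mid's own z axis and vertical below 0.1 rad and horizontal distance between bottle_mid and bottle_cup below 0.009 m and height (world z) of bottle_mid below 0.064 m); the robot touches nothing.
It fails at once if the tape measure or the screwdriver is pushed more than 25 mm (distance of any of tape_measure, screwdriver from where it was at the start of the episode above 0.025 m).
It also fails if it takes over 106 s, if anything falls off the work surface, if the arm or the gripper's body presses on something with over 40 N, if the wrist force passes 120 N, or if a joint passes its speed limit or range.

## Working session

There is one attempt and no reset: what is moved stays moved. The work goes in short steps, Python scripts to look and compute and a shell command to move; the robot and the scene stay as the last step left them, time stands still between calls to the robot, and variables do not carry over. Pictures are saved under pics/ and viewed, at most 14 in all, crops included, and the job is handed in when it is done.

```bash
ls; mkdir -p pics; cat > h.py <<'E'
import numpy as np, cv2
from workcell import *
NAMES="base_tray top_tray_mid bearing_large_mid bearing_small_mid bolt_nest u_bolt_mid bottle_cup bottle_mid tape_measure screwdriver".split()
def rays(c,uv):
    K=c["intrinsics"];uv=np.atleast_2d(np.asarray(uv,float))
    d=(uv-[K[0,2],K[1,2]])/[K[0,0],K[1,1]];s=d.copy()
    for _ in range(20): s=d/(1+c["k1"]*(s**2).sum(1,keepdims=True))
    R=cv2.Rodrigues(np.asarray(c["rvec"],float))[0];t=np.asarray(c["tvec"],float).ravel()
    return np.c_[s,np.ones(len(s))]@R, -R.T@t   # world dirs (z_cam=1), origin
def at_z(c,uv,z):
    D,o=rays(c,uv);return o+D*((z-o[2])/D[:,2])[:,None]
def cloud(c,mask):
    v,u=np.nonzero(mask&(c["z_map"]>0));D,o=rays(c,np.c_[u,v]);return o+D*c["z_map"][v,u][:,None]
E
python3 - <<'E'
from h import *
for n in ("scene","side"):
    c=capture(n);cv2.imwrite(f"pics/{n}.png",c["img"])
    R,o=rays(c,[320,240]);print(n,o.round(),c["k1"])
    H=dict(base_tray=0,top_tray_mid=16,bearing_large_mid=8,bearing_small_mid=6.5,bolt_nest=0,u_bolt_mid=8,bottle_cup=0,bottle_mid=52)
    for q in NAMES:
        p=pinpoint(c,q)
        print(q,[(np.round(x["centre"]).tolist(),round(x["p"],2),at_z(c,x["centre"],H.get(q,0))[0].round(1).tolist()) for x in p[:2]])
print(get_obs())
E
```

```text
pics
scene [-495. -624.  963.] -0.033824470257774936
base_tray [([374.0, 253.0], 0.78, [599.3, -172.8, 0.0])]
top_tray_mid [([414.0, 306.0], 0.93, [439.5, -347.9, 16.0])]
bearing_large_mid [([230.0, 248.0], 0.75, [430.1, 187.4, 8.0])]
bearing_small_mid [([358.0, 292.0], 0.68, [433.4, -202.0, 6.5])]
bolt_nest [([433.0, 272.0], 0.83, [597.3, -340.4, 0.0])]
u_bolt_mid [([315.0, 275.0], 0.66, [437.9, -76.4, 8.0])]
bottle_cup [([325.0, 236.0], 0.92, [607.2, -13.8, 0.0])]
bottle_mid [([267.0, 249.0], 0.56, [429.5, 60.5, 52.0])]
tape_measure [([179.0, 248.0], 0.78, [372.5, 322.3, -0.0])]
screwdriver [([452.0, 316.0], 0.7, [465.0, -436.2, 0.0])]
side [ 106. -878.  549.] -0.019836948513070437
base_tray [([388.0, 292.0], 0.91, [598.4, -182.4, 0.0])]
top_tray_mid [([365.0, 351.0], 0.86, [442.5, -344.2, 16.0])]
bearing_large_mid [([431.0, 330.0], 0.64, [589.3, -341.9, 8.0]), ([257.0, 236.0], 0.53, [430.8, 206.8, 8.0])]
bearing_small_mid [([257.0, 237.0], 0.75, [429.0, 202.8, 6.5]), ([325.0, 311.0], 0.52, [440.7, -191.7, 6.5])]
bolt_nest [([432.0, 332.0], 0.95, [594.1, -339.4, 0.0]), ([272.0, 246
[... 270 characters left out ...]
iver []
{'clock': 1.1, 'qpos': array([ 9.47524536e-01,  5.27510023e-01,  1.43271964e+00, -2.32442540e-05,
        1.18138129e+00, -1.78496795e-01]), 'joint_vel': array([-0.00204118,  0.00100985, -0.00136481, -0.00029356,  0.00131935,
       -0.00065977]), 'tau': array([ 1.14926424e-03, -4.42335927e+01, -1.78421903e+01, -2.72183943e-04,
        9.11859115e-04, -8.37479803e-06]), 'tcp_pos': array([268.8691489 , 564.17916954, 248.29796761]), 'tcp_rot': array([ 6.32942822e-06,  2.20554648e-01,  9.75374619e-01, -1.26189983e-05]), 'force': array([-0.31005904, -0.49830655, -0.55108686]), 'wrist_torque': array([-0.02535724,  0.04087743, -0.02926999]), 'grasp_force': 0.0, 'width': 1.0020253391080784}
```

View pics/scene.png

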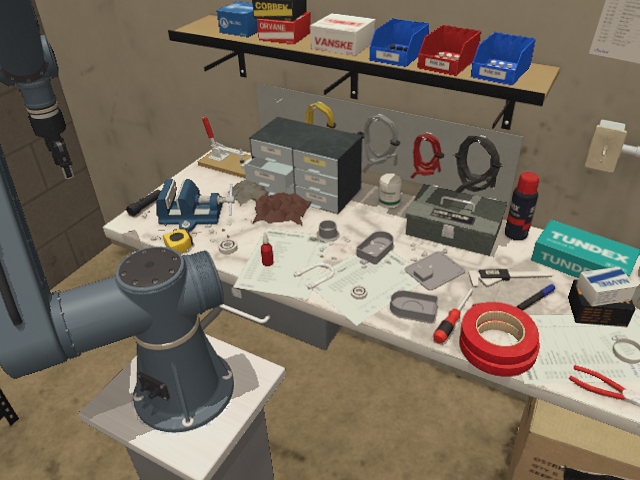

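View pics/side.png

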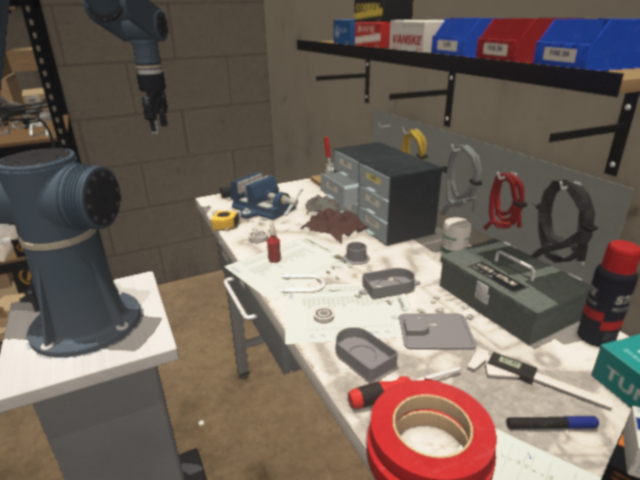

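```bash
python3 - <<'E'
from h import *
from scipy.spatial.transform import Rotation as R
c=capture("wrist");ob=get_obs()
Rc=cv2.Rodrigues(np.asarray(c["rvec"],float))[0];o=-Rc.T@np.asarray(c["tvec"]).ravel()
q=ob["tcp_rot"];T=R.from_quat([*q[1:],q[0]]).as_matrix()
print("cam in tcp",T.T@(o-ob["tcp_pos"]),"R",(T.T@Rc.T).round(3),c["intrinsics"],c["k1"])
print("tool y",T[:,1].round(3),"x",T[:,0].round(3))
E
```

```text
cam in tcp [  78.36492618   -0.78276201 -125.43183129] R [[-0.001 -0.952 -0.305]
 [ 1.    -0.001 -0.   ]
 [-0.    -0.305  0.952]] [[373.08160521   0.         323.99266216]
 [  0.         373.08160521 239.52733143]
 [  0.           0.           1.        ]] -0.015352043276175767
tool y [0.43  0.903 0.   ] x [-0.903  0.43  -0.   ]
```

The scene view shows the large bearing at (228,246), bottle (267,250), U-bolt (318,272), small bearing (358,291), loose tray (414,305), base tray (375,247), nest (433,270) and cup (325,230). This matches the networks, apart from the side view confusing the two bearings. Next I survey with the wrist camera.

```bash
cat > sv.py <<'E'
from h import *
import sys
H=dict(base_tray=0,top_tray_mid=16,bearing_large_mid=8,bearing_small_mid=6.5,bolt_nest=0,u_bolt_mid=8,bottle_cup=0,bottle_mid=52)
c=capture("wrist");o=get_obs();cv2.imwrite("pics/"+sys.argv[1]+".png",c["img"])
print(round(o["clock"],1),o["tcp_pos"].round(1),o["tcp_rot"].round(3),o["qpos"].round(2))
for q in sys.argv[2:]:
    print(q,[(np.round(x["centre"]).tolist(),round(x["p"],2),at_z(c,x["centre"],H.get(q,0))[0].round(1).tolist()) for x in pinpoint(c,q)[:2]])
np.savez("pics/"+sys.argv[1],**{k:c[k] for k in("img","z_map","intrinsics","k1","rvec","tvec")})
E
python3 -m crank '[[0.4,-1,0.2,0,0,0.93],[0.4,-1,0.2,0,0,0.93],[0.4,-1,0.2,0,0,0.93],[0.4,-1,0.2,0,0,0.92],[0.4,-1,0.2,0,0,0]]' 1 40
python3 -m crank '[[0.4,-1,0.2,0,0,0],[0.4,-1,0.2,0,0,0],[0.4,-1,0.2,0,0,0],[0.4,-1,0.2,0,0,0],[0.4,-1,0.2,0,0,0]]'
python3 -m crank '[[0.4,-1,0,0,0,0],[0.4,-1,0,0,0,0],[0.4,-1,0,0,0,0],[0.4,-1,0,0,0,0],[0,0,0,0,0,0]]'
python3 sv.py w1 bearing_large_mid bottle_mid tape_measure u_bolt_mid bottle_cup
python3 -m crank '[[0.4,-1,0,0,0,0],[0.4,-1,0,0,0,0],[0.4,-1,0,0,0,0],[0,-1,0,0,0,0],[0,-1,0,0,0,0]]'
python3 -m crank '[[0,-1,0,0,0,0],[0,-1,0,0,0,0],[0,-1,0,0,0,0],[0,-1,0,0,0,0],[0,0,0,0,0,0]]'
python3 sv.py w2 bearing_small_mid bottle_mid base_tray u_bolt_mid bottle_cup
python3 -m crank '[[0,-1,0,0,0,0],[0,-1,0,0,0,0],[0,-1,0,0,0,0],[0,-1,0,0,0,0],[0,-1,0,0,0,0]]'
python3 -m crank '[[0,-1,0,0,0,0],[0,-1,0,0,0,0],[0,-1,0,0,0,0],[0,-1,0,0,0,0],[0,0,0,0,0,0]]'
python3 sv.py w3 bearing_small_mid base_tray top_tray_mid bolt_nest screwdriver u_bolt_mid
```

```text
clock: 1.57
tcp_pos: [319.1, 438.1, 273.6]
tcp_rot: [0.0, -0.002, 1.0, 0.0]
force: [-0.5, 0.1, -0.2]
width: 0.998
grasp_force: 0.0
clock: 1.98
tcp_pos: [369.2, 313.0, 298.7]
tcp_rot: [0.0, -0.0, 1.0, 0.0]
force: [0.6, 0.3, 0.4]
width: 0.998
grasp_force: 0.0
clock: 2.4
tcp_pos: [410.7, 210.9, 298.6]
tcp_rot: [0.001, 0.002, 1.0, -0.001]
force: [-0.7, -0.4, -0.6]
width: 0.999
grasp_force: 0.0
2.5 [409.9 212.6 298.5] [0.    0.002 1.    0.   ] [ 0.24  0.24  1.76 -0.    1.14 -1.33]
bearing_large_mid [([316.0, 210.0], 0.98, [429.7, 200.1, 8.0])]
bottle_mid [([184.0, 219.0], 0.85, [428.6, 65.7, 52.0])]
tape_measure [([423.0, 157.0], 0.82, [372.0, 320.2, 0.0])]
u_bolt_mid []
bottle_cup [([151.0, 348.0], 0.82, [618.2, -20.1, 0.0])]
clock: 3.12
tcp_pos: [439.2, 89.1, 298.3]
tcp_rot: [0.0, -0.001, 1.0, 0.0]
force: [0.1, 0.2, 0.2]
width: 0.998
grasp_force: 0.0
clock: 3.53
tcp_pos: [439.7, -13.3, 298.5]
tcp_rot: [0.001, 0.001, 1.0, -0.001]
force: [0.1, -0.3, 0.9]
width: 1.001
grasp_force: 0.0
3.6 [439.3 -11.6 298.4] [ 0.     0.001  1.    -0.   ] [-0.28  0.21  1.81 -0.    1.13 -1.85]
bearing_small_
[... 374 characters left out ...]
 0.4]
width: 1.0
grasp_force: 0.0
clock: 4.67
tcp_pos: [440.1, -239.4, 298.5]
tcp_rot: [0.001, 0.001, 1.0, -0.002]
force: [0.8, -0.0, -0.4]
width: 0.999
grasp_force: 0.0
4.7 [ 439.5 -237.   298.2] [ 0.  0.  1. -0.] [-0.72  0.3   1.68 -0.    1.17 -2.29]
bearing_small_mid [([360.0, 184.0], 0.83, [430.6, -201.0, 6.5])]
base_tray [([380.0, 325.0], 0.75, [613.9, -169.7, 0.0])]
top_tray_mid [([232.0, 192.0], 0.57, [437.1, -343.1, 16.0]), ([628.0, 191.0], 0.53, [436.1, 96.9, 16.0])]
bolt_nest [([243.0, 318.0], 0.82, [603.5, -344.9, 0.0])]
screwdriver [([150.0, 211.0], 0.96, [462.6, -444.4, 0.0])]
u_bolt_mid [([151.0, 211.0], 0.72, [460.9, -440.1, 8.0]), ([233.0, 192.0], 0.19, [438.5, -343.6, 8.0])]
```

View pics/w3.png

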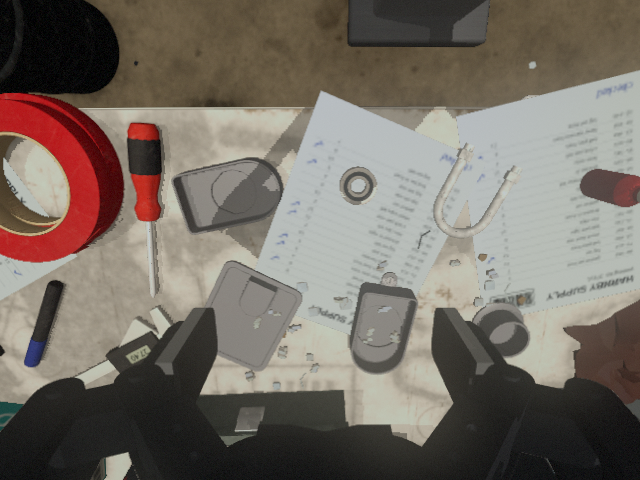

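View pics/w2.png

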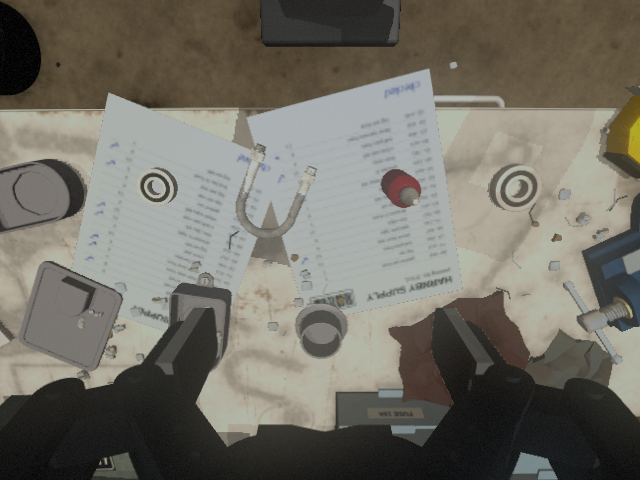

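w3 shows (image right = +y, down = +x): base tray at (384,325) with its round end down (+x) and the nest at (252,315) with its tongue at the top (−x). The loose tray at (228,194) has its round end right (+y). The U-bolt at (475,195) has its bend down. w2 shows the cup at (322,325), bottle (402,190) and large bearing (515,188). Next I measure poses with region and depth.

```bash
cat > meas.py <<'E'
from h import *
import sys
c=capture("wrist")
for q in sys.argv[1:]:
    r=outline_of(c,q)
    if not r: print(q,"none");continue
    m=r[0]["region"];P=cloud(c,m);z=P[:,2]
    print(q,round(r[0]["p"],2),len(P),"z pct",np.percentile(z,[2,25,50,75,98]).round(1))
    for lo,hi in dict(base_tray=[(25,34)],top_tray_mid=[(27,36)],bolt_nest=[(14,22),(1,9)],u_bolt_mid=[(5,25)],bottle_cup=[(32,40)],bearing_large_mid=[(12,20)],bearing_small_mid=[(10,17)],bottle_mid=[(40,120)])[q]:
        S=P[(z>lo)&(z<hi)]
        if len(S)<15: continue
        xy=S[:,:2].astype(np.float32);rc=cv2.minAreaRect(xy);e=cv2.minEnclosingCircle(xy)
        hull=cv2.convexHull(xy);M=cv2.moments(hull);L=np.array([M["m10"],M["m01"]])/M["m00"]
        print("  z",S[:,2].mean().round(1),"rect",np.round(rc[0],1),np.round(rc[1],1),round(rc[2],1),"circ",np.round(e[0],1),round(e[1],1),"hullc",L.round(1),"mean",xy.mean(0).round(1))
E
python3 meas.py base_tray bolt_nest top_tray_mid bearing_small_mid u_bolt_mid bottle_cup
python3 -c "
from h import *
c=capture('wrist');I=np.load('pics/w3.npz')
# table plane check
P=cloud(c,np.ones((480,640),bool));v=P[(abs(P[:,0]-500)<80)&(abs(P[:,1]+280)<150)];print(np.percentile(v[:,2],[5,20,50,80]))"
```

```text
base_tray none
bolt_nest 0.81 6537 z pct [ 2.5  3.8  4.6  5.7 18.8]
  z 17.8 rect [ 568.6 -324.2] [35.7 44.3] 62.3 circ [ 565.8 -322.6] 25.4 hullc [ 567.2 -323.4] mean [ 566.4 -323.2]
  z 4.4 rect [ 602.6 -342.3] [107.4 136.4] 62.0 circ [ 601.6 -341.1] 79.9 hullc [ 599. -335.] mean [ 599.3 -333.6]
top_tray_mid 0.79 6384 z pct [ 5.6  8.2  9.8 13.1 32.3]
  z 31.0 rect [ 438.6 -342.9] [ 67.4 111.8] 11.9 circ [ 438.5 -346.1] 59.0 hullc [ 439.  -345.9] mean [ 439.3 -349.4]
bearing_small_mid 0.82 1059 z pct [ 0.3 10.6 11.8 12.6 14. ]
  z 12.0 rect [ 431.6 -203.8] [41.5 40.2] 1.0 circ [ 431.5 -204. ] 21.0 hullc [ 431.5 -203.9] mean [ 431.4 -203.8]
u_bolt_mid 0.77 2169 z pct [ 0.1  9.3 10.9 12.3 15.3]
  z 10.9 rect [444.6 -75.3] [ 75.1 100.4] 66.7 circ [439.3 -72.5] 56.2 hullc [440.7 -73.9] mean [443.3 -76.8]
bottle_cup 0.74 1825 z pct [ 1.2  6.1 12.1 27.1 36.5]
  z 34.6 rect [608.7 -13.9] [51.  35.4] 40.2 circ [613.  -19.2] 25.8 hullc [609.7 -15.7] mean [606.8 -13.4]
[-2.16127393e-01  1.24878625e+00  3.42693950e+02  3.61270875e+02]
```

```bash
python3 - <<'E'
from h import *
c=capture("wrist");o=get_obs();t=o["tcp_pos"]
P=cloud(c,np.ones((480,640),bool))
F=P[(abs(P[:,0]-t[0])<30)&(abs(P[:,1]-t[1])<75)&(P[:,2]>200)]
print("finger lowest below tcp",(t[2]-np.percentile(F[:,2],[0,1,2,5,20])).round(1),"y",np.percentile(F[:,1]-t[1],[1,99]).round(1),"x",np.percentile(F[:,0]-t[0],[1,99]).round(1))
S=P[(abs(P[:,0]-608)<75)&(abs(P[:,1]+176)<60)&(P[:,2]>25)&(P[:,2]<34)]
xy=S[:,:2].astype(np.float32);print("base",cv2.minAreaRect(xy),S[:,2].mean(),len(S))
E
```

```text
finger lowest below tcp [  5.1  -1.9  -5.4 -13.9 -44.5] y [-71.2  70. ] x [-20.    8.5]
base ((610.7926635742188, -171.98974609375), (67.99583435058594, 112.29694366455078), 80.56475067138672) 28.887370646494528 765
```

```bash

python3 -m crank '[[0,1,0,0,0,-1],[0,1,0,0,0,-1],[0,1,0,0,0,-1],[0,1,0,0,0,-1],[0,1,0,0,0,-1]]' | grep tcp
python3 -m crank '[[0,1,0,0,0,-1],[0,1,0,0,0,-1],[0,1,0,0,0,-1],[0,1,0,0,0,-1],[0,1,0,0,0,-1]]' | grep tcp
python3 -m crank '[[0,1,0,0,0,-1],[0,1,0,0,0,-1],[0,1,0,0,0,-1],[0,1,0,0,0,-1],[0,1,0,0,0,-0.46]]' | grep tcp
python3 -m crank '[[-0.1,1,-1,0,0,0],[-0.1,1,-1,0,0,0],[-0.1,0.5,-1,0,0,0],[0,0,-1,0,0,0],[0,0,-0.8,0,0,0]]' | grep tcp
python3 -m crank '[[0,0,0,0,0,0]]' | grep tcp
python3 meas.py bearing_large_mid bottle_mid
python3 sv.py w4 bearing_large_mid
```

```text
tcp_pos: [438.7, -109.9, 298.3]
tcp_rot: [0.0, 0.299, 0.954, 0.0]
tcp_pos: [438.8, 15.3, 298.4]
tcp_rot: [0.0, 0.567, 0.824, 0.0]
tcp_pos: [438.8, 140.4, 298.4]
tcp_rot: [0.0, 0.764, 0.645, 0.0]
tcp_pos: [430.7, 202.6, 176.8]
tcp_rot: [-0.0, 0.762, 0.648, -0.0]
tcp_pos: [428.8, 201.5, 175.1]
tcp_rot: [-0.002, 0.762, 0.647, -0.004]
bearing_large_mid 0.96 3105 z pct [ 0.1 13.3 14.7 15.5 16.7]
  z 14.7 rect [432.5 201.1] [51.4 51.2] 36.0 circ [432.7 200.8] 26.1 hullc [432.5 200.9] mean [432.7 201.4]
bottle_mid 0.64 2761 z pct [ 3.5 30.1 53.4 64.2 86.5]
  z 62.3 rect [428.8  70.8] [24.7 32.4] 84.9 circ [428.2  66.6] 16.8 hullc [428.6  69.4] mean [428.9  74.5]
7.4 [432.5 201.7 179.5] [0.001 0.763 0.647 0.001] [ 0.2   0.44  1.87 -0.    0.83  0.37]
bearing_large_mid [([325.0, 218.0], 0.97, [432.5, 202.6, 8.0])]
```

```bash

python3 -m crank '[[0,0,-1,0,0,0],[0,0,-1,0,0,0],[0,0,-1,0,0,0],[0,0,-1,0,0,0],[0,0,-1,0,0,0]]' | grep tcp
python3 -m crank '[[0,0,-0.7,0,0,0],[0,0,-0.7,0,0,0],[0,0,0,0,0,0],[0,0,0,0,0,0]]'
python3 -m crank '[[0,0,0,0,0,0],[0,0,0,0,0,0],[0,0,0,0,0,0],[0,0,0,0,0,0],[0,0,0,0,0,0]]' 0.4 40
python3 -m crank '[[0,0,0,0,0,0],[0,0,0,0,0,0],[0,0,0,0,0,0],[0,0,0,0,0,0],[0,0,0,0,0,0]]'
```

```text
tcp_pos: [433.2, 201.8, 53.8]
tcp_rot: [0.001, 0.763, 0.647, 0.002]
clock: 8.22
tcp_pos: [432.1, 201.6, 18.7]
tcp_rot: [0.0, 0.763, 0.647, 0.0]
force: [0.8, -0.3, 0.3]
width: 1.002
grasp_force: 0.0
clock: 8.63
tcp_pos: [432.4, 201.9, 20.0]
tcp_rot: [0.001, 0.763, 0.647, 0.001]
force: [0.8, -0.0, 6.8]
width: 0.587
grasp_force: 40.2
clock: 9.05
tcp_pos: [432.5, 201.9, 20.0]
tcp_rot: [0.001, 0.763, 0.647, 0.001]
force: [-0.1, 0.7, 7.2]
width: 0.585
grasp_force: 40.2
```

```bash

python3 -m crank '[[0,0,0.5,0,0,0],[0,0,1,0,0,0],[0,0,1,0,0,0],[0,0,1,0,0,0],[0,0,1,0,0,0]]' | egrep 'tcp_pos|force'
python3 -m crank '[[0.3,-0.7,1,0,0,0],[0.4,-0.9,0.8,0,0,0],[0.45,-1,0,0,0,0],[0.45,-1,0,0,0,0],[0.45,-1,0,0,0,0]]' | grep tcp_pos
python3 -m crank '[[0.45,-1,0,0,0,0],[0.45,-1,0,0,0,0],[0.45,-1,0,0,0,0],[0.45,-1,0,0,0,0],[0.45,-1,0,0,0,0]]' | grep tcp_pos
python3 -m crank '[[0.45,-1,0,0,0,0],[0.45,-1,0,0,0,0],[0.45,-0.7,0,0,0,0],[0.45,-0.4,0,0,0,0],[0,0,0,0,0,0]]' | grep tcp_pos
python3 -m crank '[[0,0,0,0,0,0],[0,0,0,0,0,0]]'
python3 sv.py w5 base_tray bearing_large_mid
python3 - <<'E'
from h import *
c=capture("wrist");o=get_obs();t=o["tcp_pos"];print(t)
P=cloud(c,np.ones((480,640),bool))
S=P[(abs(P[:,0]-608)<75)&(abs(P[:,1]+176)<60)&(P[:,2]>25)&(P[:,2]<34)]
xy=S[:,:2].astype(np.float32);print("base",cv2.minAreaRect(xy),S[:,2].mean(),len(S))
E
```

```text
tcp_pos: [431.0, 201.6, 132.5]
force: [0.8, 0.0, -1.4]
grasp_force: 42.3
tcp_pos: [482.9, 85.7, 177.2]
tcp_pos: [538.8, -39.5, 176.4]
tcp_pos: [586.3, -118.8, 176.7]
clock: 10.88
tcp_pos: [582.5, -114.7, 175.8]
tcp_rot: [-0.001, 0.763, 0.647, -0.0]
force: [0.2, -0.8, -2.1]
width: 0.586
grasp_force: 42.4
10.9 [ 582.5 -114.5  175.8] [-0.001  0.762  0.647 -0.   ] [-0.38  0.58  1.58  0.    0.99 -0.22]
base_tray [([370.0, 276.0], 0.77, [612.5, -172.8, 0.0])]
bearing_large_mid [([323.0, 316.0], 0.56, [566.7, -200.5, 8.0])]
[ 583.13378099 -114.70052265  175.89243713]
base ((610.7567138671875, -170.94891357421875), (67.74675750732422, 110.5861587524414), 80.90550994873047) 28.71032171747968 1081
```

View pics/w5.png

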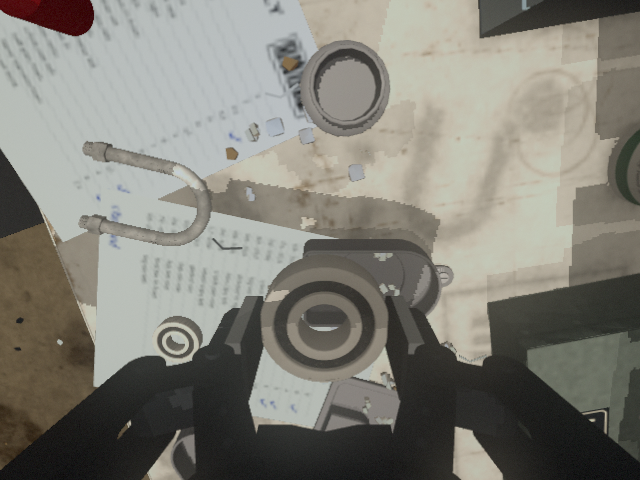

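The bearing is held flat and centred at (323,318), with the base tray behind it at (375,275). I move over it and lower.

```bash

python3 -m crank '[[0.4,-0.8,0,0,0,0],[0.4,-0.8,0,0,0,0],[0.32,-0.68,0,0,0,0],[0,0,0,0,0,0],[0,0,0,0,0,0]]' | grep tcp_pos
python3 -m crank '[[0,0,-1,0,0,0],[0,0,-1,0,0,0],[0,0,-1,0,0,0],[0,0,-1,0,0,0],[0,0,-1,0,0,0]]' | egrep 'tcp_pos|force'
python3 -m crank '[[0,0,0,0,0,0],[0,0,0,0,0,0]]' | egrep 'tcp_pos|force'
```

```text
tcp_pos: [611.8, -173.0, 175.7]
tcp_pos: [611.0, -171.0, 50.0]
force: [0.4, 0.0, -2.2]
grasp_force: 42.5
tcp_pos: [610.2, -171.0, 49.6]
force: [0.4, -0.2, -1.4]
grasp_force: 42.4
```

```bash

python3 -m crank '[[0,0,-0.4,0,0,0],[0,0,-0.4,0,0,0],[0,0,0,0,0,0]]' | egrep 'tcp_pos|force'
python3 -m crank '[[0,0,-0.1,0,0,0],[0,0,-0.1,0,0,0],[0,0,0,0,0,0]]' | egrep 'tcp_pos|force'
```

```text
tcp_pos: [611.4, -172.4, 30.2]
force: [0.7, 0.2, -0.5]
grasp_force: 42.4
tcp_pos: [611.9, -172.9, 25.8]
force: [0.1, -0.4, -1.5]
grasp_force: 42.4
```

```bash

python3 -m crank '[[0,0,-0.06,0,0,0],[0,0,0,0,0,0]]' | egrep 'tcp_pos|force'
python3 -m crank '[[0,0,0,0,0,0],[0,0,0,0,0,0],[0,0,0,0,0,0],[0,0,0,0,0,0]]' 0.73 | egrep 'tcp_pos|force|width'
python3 -m crank '[[0,0,0.6,0,0,0],[0,0,1,0,0,0],[0,0,1,0,0,0],[0,0,1,0,0,0],[0,0,1,0,0,0]]' | egrep 'tcp_pos|force'
python3 -m crank '[[0,0.5,1,0,0,0],[0,0.5,1,0,0,0],[0,0.5,0,0,0,0],[0,0,0,0,0,0]]' 1| egrep 'tcp_pos|force'
python3 sv.py w6 base_tray; python3 meas.py bearing_large_mid base_tray u_bolt_mid bottle_cup bearing_small_mid
```

```text
tcp_pos: [611.9, -172.9, 24.3]
force: [0.3, 0.9, -1.9]
grasp_force: 42.4
tcp_pos: [612.1, -172.9, 24.6]
force: [0.9, 0.9, -0.6]
width: 0.729
grasp_force: 0.0
tcp_pos: [611.7, -172.7, 140.5]
force: [-0.2, -0.2, 0.7]
grasp_force: 0.0
tcp_pos: [612.4, -133.4, 191.2]
force: [-0.1, -0.2, 0.2]
grasp_force: 0.0
13.9 [ 611.6 -134.2  189.6] [0.    0.762 0.648 0.   ] [-0.39  0.6   1.49 -0.    1.06 -0.23]
base_tray [([329.0, 255.0], 0.82, [610.7, -171.6, 0.0])]
bearing_large_mid 0.98 2618 z pct [ 8.2 17.3 18.7 19.5 20.7]
  z 18.2 rect [ 611.1 -173.5] [51.2 50.9] 72.0 circ [ 610.6 -173.8] 26.3 hullc [ 610.7 -173.5] mean [ 610.9 -172.4]
base_tray 0.96 8261 z pct [ 3.1  6.4  7.6 21.8 30.4]
  z 28.7 rect [ 610.8 -171.1] [ 67.6 110.4] 80.7 circ [ 607.6 -170.8] 58.4 hullc [ 607.8 -170.6] mean [ 607.2 -170.6]
u_bolt_mid 0.97 4021 z pct [ 4.8  9.4 10.8 12.1 15.4]
  z 10.8 rect [444.7 -74.5] [ 74.2 101. ] 66.8 circ [439.7 -72.1] 56.1 hullc [441.1 -73. ] mean [447.6 -73.3]
bottle_cup 0.68 6465 z pct [ 1.9  4.9  7.4 15.8 36. ]
  z 35.0 rect [613.1 -18.7] [49.8 49.4] 35.4 circ [613.3 -18.6] 25.4 hullc [613.1 -18.6] mean [612.8 -16.9]
bearing_small_mid 0.78 1750 z pct [ 0.5  9.3 11.3 12.3 13.5]
  z 11.9 rect [ 431.8 -202.6] [41.8 41.8] 6.4 circ [ 432.1 -203.2] 21.7 hullc [ 432. -203.] mean [ 432.4 -202.6]
```

```bash

python3 -m crank '[[-0.8,-0.95,0,0,0,0.8],[-0.8,-0.95,0,0,0,0.8],[-0.8,-0.95,0,0,0,0.8],[-0.8,-0.95,0,0,0,0.7],[-0.8,-0.95,0,0,0,0]]' 1| grep tcp_pos
python3 -m crank '[[-0.8,-0.95,0,0,0,0],[-0.8,-0.95,0,0,0,0],[-0.8,-0.95,0,0,0,0],[-0.5,-0.7,0,0,0,0],[0,0,0,0,0,0]]' | grep tcp_pos
python3 -m crank '[[0,0,0,0,0,0]]' | grep tcp
python3 meas.py top_tray_mid bearing_small_mid; python3 sv.py w7 top_tray_mid
```

```text
tcp_pos: [510.8, -255.2, 188.9]
tcp_pos: [437.2, -346.8, 189.1]
tcp_pos: [438.6, -344.0, 189.0]
tcp_rot: [-0.0, 0.631, 0.776, 0.0]
top_tray_mid 0.59 10895 z pct [ 5.5  8.1  9.6 10.9 32.3]
  z 31.2 rect [ 438.6 -343. ] [ 66.4 111.3] 12.0 circ [ 439.9 -346. ] 58.9 hullc [ 439.2 -346. ] mean [ 440.5 -347.2]
bearing_small_mid 0.94 2670 z pct [ 3.2 10.8 11.7 12.5 13.8]
  z 11.9 rect [ 431.6 -203.6] [41.7 41.8] 11.6 circ [ 431.5 -203.3] 21.3 hullc [ 431.5 -203.5] mean [ 431.3 -203.2]
15.3 [ 439.9 -341.8  189.1] [-0.     0.629  0.777  0.   ] [-0.86  0.51  1.66  0.    0.96 -1.07]
top_tray_mid [([324.0, 221.0], 0.56, [439.1, -343.7, 16.0])]
```

```bash

python3 -m crank '[[0,-0.04,-1,0,0,0],[0,0,-1,0,0,0],[0,0,-1,0,0,0],[0,0,-1,0,0,0],[0,0,-1,0,0,0]]' | grep tcp_pos
python3 -m crank '[[0,0,-0.6,0,0,0],[0,0,-0.6,0,0,0],[0,0,-0.5,0,0,0],[0,0,0,0,0,0],[0,0,0,0,0,0]]' | egrep "force|tcp_pos"
python3 -m crank '[[0,0,0,0,0,0],[0,0,0,0,0,0],[0,0,0,0,0,0],[0,0,0,0,0,0],[0,0,0,0,0,0]]' 0.6 60
python3 -m crank '[[0,0,0.4,0,0,0],[0,0,0.6,0,0,0],[0,0,1,0,0,0],[0,0,1,0,0,0],[0,0,1,0,0,0]]'
```

```text
tcp_pos: [440.2, -343.0, 63.4]
tcp_pos: [439.6, -343.1, 21.4]
force: [0.6, 0.6, 0.2]
grasp_force: 0.0
clock: 16.65
tcp_pos: [440.1, -344.4, 23.2]
tcp_rot: [0.001, 0.63, 0.777, -0.0]
force: [0.7, 0.9, 5.8]
width: 0.779
grasp_force: 69.7
clock: 17.07
tcp_pos: [438.8, -343.3, 122.9]
tcp_rot: [-0.001, 0.63, 0.777, 0.0]
force: [-0.2, -0.9, -3.2]
width: 0.781
grasp_force: 68.6
```

```bash

python3 -m crank '[[0,0,0.6,0,0,-0.9],[0.2,0.2,0.6,0,0,-0.9],[0.3,0.3,0.5,0,0,-0.9],[0.5,0.5,0.5,0,0,-0.9],[0.5,0.5,0,0,0,-0.9]]' | grep tcp_pos
python3 -m crank '[[0.5,0.5,0,0,0,-0.9],[0.5,0.5,0,0,0,-0.9],[0.5,0.5,0,0,0,-0.9],[0.5,0.5,0,0,0,-0.9],[0.5,0.5,0,0,0,-0.9]]' | grep tcp_pos
python3 -m crank '[[0.5,0.5,0,0,0,-0.9],[0.5,0.5,0,0,0,-0.9],[0.5,0.5,0,0,0,-0.9],[0.5,0.5,0,0,0,-0.9],[0.5,0.5,0,0,0,-0.9]]' | grep tcp_pos
python3 -m crank '[[0.4,0.38,0,0,0,-0.9],[0,0,0,0,0,-0.9],[0,0,0,0,0,-0.9],[0,0,0,0,0,0],[0,0,0,0,0,0]]'
python3 -m crank '[[0,0,0,0,0,0],[0,0,0,0,0,0]]' | grep tcp
python3 sv.py w8 base_tray top_tray_mid; python3 meas.py base_tray
```

```text
tcp_pos: [477.7, -307.0, 179.8]
tcp_pos: [539.3, -242.8, 177.1]
tcp_pos: [601.7, -180.4, 176.9]
clock: 18.73
tcp_pos: [611.3, -171.6, 176.8]
tcp_rot: [-0.0, 0.997, -0.081, -0.0]
force: [0.1, 0.6, -2.2]
width: 0.778
grasp_force: 68.7
tcp_pos: [611.6, -172.0, 176.9]
tcp_rot: [-0.0, 0.997, -0.082, -0.0]
18.9 [ 611.6 -172.   176.9] [-0.     0.997 -0.082 -0.   ] [-0.45  0.62  1.47 -0.    1.05  1.29]
base_tray []
top_tray_mid [([324.0, 318.0], 0.72, [527.8, -158.8, 16.0])]
base_tray 0.57 2197 z pct [ 2.6  5.8  6.8 10.  30.5]
  z 29.3 rect [ 654.7 -178.5] [60.9 23. ] 81.2 circ [ 644.5 -176.9] 30.5 hullc [ 652.8 -178.1] mean [ 657.7 -178.8]
```

View pics/w8.png

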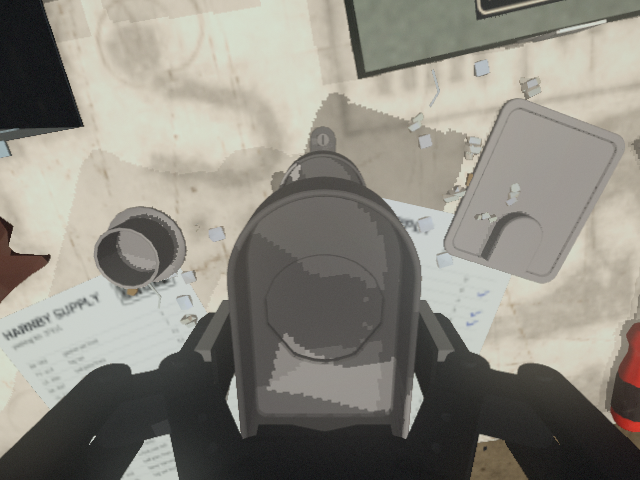

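The tray is held squarely, centred at (322,310), with its round end up over the base's round end (base tip at (322,160)). Next I compare both outlines with the same camera.

```bash
cat > cmp.py <<'E'
from h import *
c=capture("wrist");o=get_obs();t=o["tcp_pos"];print(t.round(1),o["tcp_rot"].round(4), np.degrees(2*np.arctan2(o["tcp_rot"][2],o["tcp_rot"][1])).round(2))
P=cloud(c,np.ones((480,640),bool))
a=np.radians(-9.3);ex=np.array([np.cos(a),np.sin(a)]);ey=np.array([-ex[1],ex[0]])
def q(S,n):
    r=S[:,:2]-t[:2];u=r@ex;v=r@ey
    print(n,len(S),"tip",np.percentile(u,[50,95,99,100]).round(1),"v range",np.percentile(v,[0,1,99,100]).round(1),"z",np.percentile(S[:,2],[5,50,95]).round(1))
    uv=np.c_[u,v].astype(np.float32)
    # fit arc: tip points
    k=u>np.percentile(u,99.5)-8
    A=np.c_[2*uv[k],np.ones(k.sum())];s=np.linalg.lstsq(A,(uv[k]**2).sum(1),rcond=None)[0]
    print("   arc centre",s[:2].round(1),"R",np.sqrt(s[2]+s[0]**2+s[1]**2).round(1),"rect",cv2.minAreaRect(uv))
near=np.hypot(*(P[:,:2]-t[:2]).T)<85
q(P[near&(P[:,2]>25)&(P[:,2]<34)],"base")
R=P[near&(P[:,2]>t[2]+3)&(P[:,2]<t[2]+14)]
r=(R[:,:2]-t[:2]);k=(r@ex>-45)&(abs(r@ey)<34.8)
q(R[k],"tray")
E
python3 cmp.py
```

```text
[ 611.8 -171.9  176.8] [-0.      0.9966 -0.0824 -0.    ] -9.46
base 420 tip [48.1 53.9 54.6 54.9] v range [-30.8 -30.   30.9  31.7] z [27.1 29.5 30.7]
   arc centre [24.9  0.3] R 29.0 rect ((43.01642990112305, 0.5400199890136719), (23.723140716552734, 62.42724609375), 0.5156506896018982)
tray 6501 tip [15.5 55.4 56.5 56.9] v range [-34.8 -34.   33.1  34.7] z [180.8 185.  187.6]
   arc centre [27.3 -0.6] R 28.8 rect ((6.082271575927734, -0.036098480224609375), (101.55760955810547, 69.530517578125), 0.02435280755162239)
```

```bash

python3 -m crank '[[-0.06,0.03,-1,0,0,0],[0,0,-1,0,0,0],[0,0,-1,0,0,0],[0,0,-1,0,0,0],[0,0,-0.6,0,0,0]]' | egrep "force|tcp_pos"
python3 -m crank '[[0,0,-0.1,0,0,0],[0,0,0,0,0,0],[0,0,0,0,0,0]]' | egrep "force|tcp_pos"
python3 cmp.py
python3 -m crank '[[0,0,-0.1,0,0,0],[0,0,-0.1,0,0,0],[0,0,0,0,0,0]]' | egrep "force|tcp_pos"
```

```text
tcp_pos: [609.1, -170.6, 59.2]
force: [-0.2, 0.3, -2.0]
grasp_force: 68.7
tcp_pos: [611.1, -171.4, 60.1]
force: [0.3, -0.2, -1.0]
grasp_force: 68.6
[ 611.5 -171.6   60.7] [ 5.000e-04  9.966e-01 -8.250e-02  1.300e-03] -9.46
base 139 tip [54.3 55.  55.1 55.2] v range [-16.2 -14.1  19.7  20.5] z [25.2 27.6 29.7]
   arc centre [22.   0.1] R 33.0 rect ((52.21923065185547, 2.3822975158691406), (5.722489833831787, 36.75551986694336), 4.291234016418457)
tray 6380 tip [15.  54.9 56.  56.4] v range [-34.8 -33.9  33.3  34.8] z [64.7 68.3 71.6]
   arc centre [26.8 -0.5] R 28.8 rect ((5.866401672363281, -0.01065826416015625), (101.1480941772461, 69.57453155517578), 0.049186497926712036)
tcp_pos: [610.5, -171.1, 54.8]
force: [-1.2, 0.8, -2.7]
grasp_force: 68.6
```

```bash

python3 -m crank '[[-0.03,0.02,-0.08,0,0,0],[0,0,-0.08,0,0,0],[0,0,0,0,0,0],[0,0,0,0,0,0]]' | egrep "force|tcp_pos"
python3 -m crank '[[0,0,-0.08,0,0,0],[0,0,-0.06,0,0,0],[0,0,0,0,0,0],[0,0,0,0,0,0]]' | egrep "force|tcp_pos"
```

```text
tcp_pos: [609.5, -170.5, 50.1]
force: [-0.2, 0.2, -1.8]
grasp_force: 68.6
tcp_pos: [609.8, -170.6, 47.2]
force: [-0.5, 1.1, 1.6]
grasp_force: 69.0
```

```bash

python3 -m crank '[[0,0,-0.06,0,0,0],[0,0,-0.06,0,0,0],[0,0,0,0,0,0],[0,0,0,0,0,0]]' | egrep "force|tcp_pos"
python3 cmp.py
```

```text
tcp_pos: [609.8, -170.6, 47.1]
force: [-5.3, 2.2, 19.2]
grasp_force: 71.1
[ 609.8 -170.7   47.1] [ 3.000e-04  9.966e-01 -8.240e-02  5.000e-04] -9.46
base 25907 tip [ 1.9 43.  49.6 57.2] v range [-31.7 -30.2  29.3  30.6] z [29.9 33.  33.9]
   arc centre [51.5 -0.3] R 10.0 rect ((1.7760963439941406, -0.5481376647949219), (62.0974235534668, 110.83362579345703), 89.66510009765625)
tray 6501 tip [15.3 55.3 56.4 56.9] v range [-34.7 -34.   33.2  34.8] z [51.2 55.4 58. ]
   arc centre [27.3 -0.5] R 28.7 rect ((6.010021209716797, 0.039875030517578125), (69.49552154541016, 101.83290100097656), 89.97161102294922)
```

```bash

python3 -m crank '[[0,0,0.06,0,0,0],[0,0,0,0,0,0],[0,0,0,0,0,0],[0,0,0,0,0,0],[0,0,0,0,0,0]]' 1 | egrep "force|tcp_pos|width"
python3 -m crank '[[0,0,0.4,0,0,0],[0,0,1,0,0,0],[0,0,1,0,0,0],[0,0,1,0,0,0],[0,0,1,0,0,0]]' | egrep "force|tcp_pos"
python3 -m crank '[[0,0,0.6,0,0,0],[0,0,0,0,0,0],[0,0,0,0,0,0]]' | egrep "force|tcp_pos"
python3 - <<'E'
from h import *
c=capture("wrist");r=outline_of(c,"top_tray_mid");print([x["p"] for x in r])
P=cloud(c,np.ones((480,640),bool))
P=P[np.hypot(P[:,0]-610.7,P[:,1]+171.7)<70]
a=np.radians(-9.3);ex=np.array([np.cos(a),np.sin(a)]);ey=np.array([-ex[1],ex[0]])
S=P[(P[:,2]>50)&(P[:,2]<62)];uv=np.c_[(S[:,:2]-[610.7,-171.7])@ex,(S[:,:2]-[610.7,-171.7])@ey]
print("rim",cv2.minAreaRect(uv.astype(np.float32)),len(S))
S=np.c_[uv,S[:,2]]
for n,k in dict(front=uv[:,0]>40,back=uv[:,0]<-40,left=uv[:,1]>28,right=uv[:,1]<-28).items(): print(n,np.median(S[k,2]).round(1),np.percentile(S[k,2],95).round(1),k.sum())
cv2.imwrite("pics/w9.png",c["img"])
E
```

```text
tcp_pos: [609.5, -170.5, 44.7]
force: [0.6, -0.6, -0.1]
width: 1.002
grasp_force: 0.0
tcp_pos: [609.5, -170.5, 156.7]
force: [0.2, -0.1, -0.6]
grasp_force: 0.0
tcp_pos: [610.0, -170.8, 171.4]
force: [-0.7, -0.1, 0.2]
grasp_force: 0.0
[0.86]
rim ((0.3959236145019531, 0.407958984375), (66.64698028564453, 110.96062469482422), 89.94546508789062) 2155
front 55.4 56.7 449
back 54.8 56.5 682
left 55.4 56.6 596
right 55.3 56.7 577
```

View pics/w9.png

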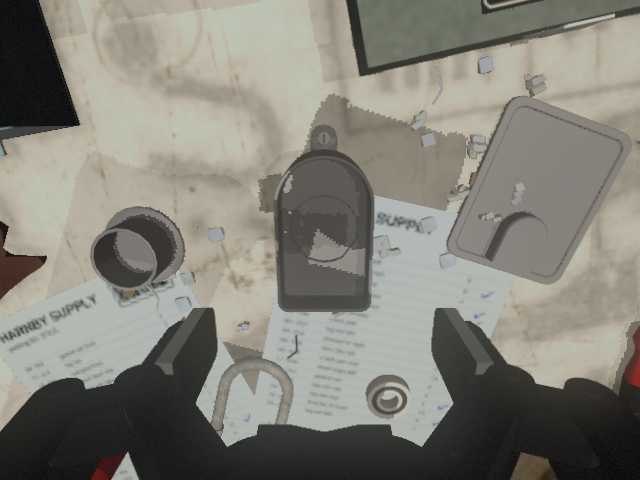

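Tray nested: outline centred at (324,235) over the base, rim level at about 56 mm as required. Next, the small bearing.

```bash

python3 -m crank '[[-0.55,-0.1,0,0,0,1],[-0.55,-0.1,0,0,0,1],[-0.55,-0.1,0,0,0,1],[-0.55,-0.1,0,0,0,1],[-0.55,-0.1,0,0,0,1]]' | grep tcp_pos
python3 -m crank '[[-0.55,-0.1,0,0,0,1],[-0.55,-0.1,0,0,0,1],[-0.55,-0.1,0,0,0,1],[-0.55,-0.1,0,0,0,1],[-0.55,-0.1,0,0,0,1]]' | grep tcp_pos
python3 -m crank '[[-0.55,-0.1,0,0,0,1],[-0.55,-0.1,0,0,0,1],[-0.55,-0.1,0,0,0,1],[0,0,0,0,0,0.13],[0,0,0,0,0,0]]' | grep tcp_pos
python3 -m crank '[[0,0,0,0,0,0],[0,0,0,0,0,0]]' | grep tcp
python3 meas.py bearing_small_mid u_bolt_mid
```

```text
tcp_pos: [539.2, -182.6, 168.4]
tcp_pos: [470.5, -195.0, 168.7]
tcp_pos: [430.2, -202.7, 169.3]
tcp_pos: [431.7, -203.2, 170.0]
tcp_rot: [0.0, 0.762, 0.648, 0.0]
bearing_small_mid 0.58 2027 z pct [ 1.5 10.7 11.8 12.5 13.6]
  z 11.9 rect [ 431.4 -202.7] [41.2 41.3] 44.6 circ [ 431.2 -202.9] 21.1 hullc [ 431.3 -202.8] mean [ 431.4 -202.4]
u_bolt_mid 0.61 3972 z pct [ 6.3  9.5 10.6 11.9 15.4]
  z 10.7 rect [443.  -76.3] [ 68.2 101. ] 68.8 circ [439.  -82.7] 54.5 hullc [446.4 -82.2] mean [450.8 -88.7]
```

```bash

python3 -m crank '[[0,0.01,-1,0,0,0],[0,0,-1,0,0,0],[0,0,-1,0,0,0],[0,0,-1,0,0,0],[0,0,-1,0,0,0]]' | grep tcp_pos
python3 -m crank '[[0,0,-0.6,0,0,0],[0,0,-0.5,0,0,0],[0,0,0,0,0,0],[0,0,0,0,0,0]]' | egrep "force|tcp_pos"
python3 -m crank '[[0,0,0,0,0,0],[0,0,0,0,0,0],[0,0,0,0,0,0],[0,0,0,0,0,0],[0,0,0,0,0,0]]' 0.3 40
python3 -m crank '[[0,0,0,0,0,0],[0,0,0,0,0,0]]'
python3 -m crank '[[0,0,0.4,0,0,0],[0,0,0.6,0,0,0],[0,0,1,0,0,0],[0,0,1,0,0,0],[0,0,1,0,0,0]]'
```

```text
tcp_pos: [431.5, -203.0, 44.3]
tcp_pos: [430.9, -202.6, 17.3]
force: [0.2, 0.2, 0.5]
grasp_force: 0.0
clock: 25.13
tcp_pos: [431.3, -203.2, 19.0]
tcp_rot: [0.001, 0.761, 0.648, 0.0]
force: [-0.0, 0.5, 6.1]
width: 0.471
grasp_force: 39.5
clock: 25.3
tcp_pos: [431.4, -203.2, 19.0]
tcp_rot: [0.001, 0.761, 0.648, 0.0]
force: [-0.6, 0.6, 5.4]
width: 0.468
grasp_force: 39.5
clock: 25.72
tcp_pos: [430.5, -202.5, 119.4]
tcp_rot: [-0.0, 0.762, 0.648, -0.0]
force: [0.3, 0.1, -1.0]
width: 0.466
grasp_force: 40.5
```

```bash

python3 -m crank '[[0.8,0.14,0.5,0,0,0],[0.8,0.14,0.5,0,0,0],[0.8,0.14,0,0,0,0],[0.8,0.14,0,0,0,0],[0.8,0.14,0,0,0,0]]' | grep tcp_pos
python3 -m crank '[[0.8,0.14,0,0,0,0],[0.8,0.14,0,0,0,0],[0.8,0.14,0,0,0,0],[0.8,0.13,0,0,0,0],[0,0,0,0,0,0]]' | grep tcp_pos
python3 -m crank '[[0,0,0,0,0,0],[0,0,0,0,0,0]]' | grep tcp
python3 -m crank '[[0,0,-1,0,0,0],[0,0,-1,0,0,0],[0,0,-0.6,0,0,0],[0,0,0,0,0,0],[0,0,0,0,0,0]]' | egrep "force|tcp_pos"
```

```text
tcp_pos: [531.6, -185.0, 144.3]
tcp_pos: [614.7, -171.3, 144.0]
tcp_pos: [609.6, -171.2, 142.9]
tcp_rot: [-0.001, 0.761, 0.648, -0.001]
tcp_pos: [609.2, -171.5, 77.3]
force: [0.5, -0.3, 0.2]
grasp_force: 40.7
```

```bash

python3 -m crank '[[0.04,0,-0.4,0,0,0],[0,0,-0.4,0,0,0],[0,0,-0.15,0,0,0],[0,0,0,0,0,0]]' | egrep "force|tcp_pos"
python3 -m crank '[[0,0,-0.08,0,0,0],[0,0,-0.04,0,0,0],[0,0,0,0,0,0]]' | egrep "force|tcp_pos"
```

```text
tcp_pos: [611.1, -171.3, 53.1]
force: [0.5, 0.6, -0.2]
grasp_force: 40.7
tcp_pos: [612.0, -171.6, 51.1]
force: [-0.1, 1.1, -1.4]
grasp_force: 40.7
```

```bash

python3 -m crank '[[0,0,-0.04,0,0,0],[0,0,0,0,0,0]]' | egrep "force|tcp_pos"
python3 -m crank '[[0,0,0,0,0,0],[0,0,0,0,0,0],[0,0,0,0,0,0],[0,0,0,0,0,0]]' 0.68 | egrep 'tcp_pos|force|width'
python3 -m crank '[[0,0,0.6,0,0,0],[0,0,1,0,0,0],[0,0,1,0,0,0],[0,0,1,0,0,0],[0,0,1,0,0,0]]' | egrep 'tcp_pos|force'
python3 -m crank '[[0,0.5,0.5,0,0,0],[0,0.5,0.5,0,0,0],[0,0.5,0,0,0,0],[0,0,0,0,0,0],[0,0,0,0,0,0]]' 1| egrep 'tcp_pos|force'
python3 - <<'E'
from h import *
c=capture("wrist");cv2.imwrite("pics/w10.png",c["img"])
for q in("bearing_small_mid","top_tray_mid","bearing_large_mid"):
    r=outline_of(c,q)
    if r:
        P=cloud(c,r[0]["region"]);print(q,r[0]["p"],np.percentile(P[:,2],[5,50,75,95]).round(1))
        S=P[P[:,2]>(38 if "bear" in q else 51)][:,:2].astype(np.float32);print(cv2.minAreaRect(S))
E
python3 meas.py bolt_nest u_bolt_mid bottle_cup
```

```text
tcp_pos: [612.0, -171.6, 50.2]
force: [0.6, -0.5, -0.9]
grasp_force: 40.7
tcp_pos: [612.0, -171.6, 50.3]
force: [0.3, 1.1, -0.1]
width: 0.679
grasp_force: 0.0
tcp_pos: [611.7, -171.5, 166.2]
force: [0.1, -0.2, -1.0]
grasp_force: 0.0
tcp_pos: [610.9, -132.1, 188.7]
force: [-0.3, 1.0, -0.2]
grasp_force: 0.0
bearing_small_mid 0.94 [32.7 42.5 43.3 44.1]
((611.0588989257812, -170.76649475097656), (41.204315185546875, 41.99639129638672), 46.486671447753906)
top_tray_mid 0.64 [31.2 34.4 47.2 55.8]
((610.7317504882812, -171.43679809570312), (68.03504943847656, 109.95581817626953), 80.50108337402344)
bolt_nest 0.7 7865 z pct [ 2.4  3.7  4.4  5.7 18.6]
  z 17.6 rect [ 569.2 -323.8] [36.  43.3] 63.3 circ [ 566.  -322.8] 25.1 hullc [ 567.6 -323.3] mean [ 568.2 -321.6]
  z 4.3 rect [ 607.2 -331.4] [ 89.4 137.3] 65.7 circ [ 603.2 -334.9] 76.8 hullc [ 605.  -328.4] mean [ 612.  -322.7]
u_bolt_mid 0.61 3808 z pct [ 5.7  9.6 10.9 12.2 15.3]
  z 10.9 rect [444.7 -74.7] [ 74.2 100.4] 66.6 circ [440.3 -71.5] 55.5 hullc [441.3 -73.2] mean [447.6 -73.4]
bottle_cup 0.66 2080 z pct [31.9 41.3 42.5 43.3 44.4]
  z 36.1 rect [ 609.9 -172.8] [45.7 39.6] 81.5 circ [ 611.2 -173.4] 23.5 hullc [ 611.1 -172.8] mean [ 611.3 -163.5]
```

```bash

python3 -m crank '[[-0.6,0.2,0,0,0,1],[-0.6,0.2,0,0,0,1],[-0.6,0.2,0,0,0,1],[-0.6,0.2,0,0,0,1],[-0.6,0.2,0,0,0,1]]' | grep tcp_pos
python3 -m crank '[[-0.6,0.2,0,0,0,1],[-0.6,0.2,0,0,0,1],[-0.6,0.2,0,0,0,1],[-0.6,0.2,0,0,0,1],[-0.6,0.2,-0.3,0,0,1]]' | grep tcp_pos
python3 -m crank '[[-0.76,0.34,-0.3,0,0,1],[0,0,-0.3,0,0,0.04],[0,0,0,0,0,0],[0,0,0,0,0,0]]' | grep tcp
python3 meas.py u_bolt_mid bottle_mid bottle_cup; python3 -c "from h import *;print(get_obs()['tcp_pos'])"
```

```text
tcp_pos: [536.2, -109.1, 190.0]
tcp_pos: [462.2, -84.5, 183.6]
tcp_pos: [444.1, -76.3, 167.6]
tcp_rot: [0.001, 0.203, 0.979, -0.0]
u_bolt_mid 0.8 4023 z pct [ 0.2  9.7 11.1 12.5 15.6]
  z 11.3 rect [443.6 -75.3] [72.2 99.4] 66.5 circ [438.9 -72.4] 55.5 hullc [440.4 -73.5] mean [443.4 -74.4]
bottle_mid 0.6 4409 z pct [  4.2  43.   60.2  78.  103.3]
  z 69.7 rect [427.7  63.6] [29.2 32.3] 59.7 circ [428.7  65.5] 16.9 hullc [428.2  64.5] mean [425.6  59.7]
bottle_cup 0.71 824 z pct [ 1.7  3.9  5.9 26.7 36.2]
  z 34.9 rect [611.4 -40.8] [30.3  7. ] 2.1 circ [611.3 -38.4] 15.2 hullc [612.5 -40.1] mean [611.  -40.8]
[444.27350005 -76.25022628 167.89129744]
```

```bash

python3 -m crank '[[-0.1,0.08,-1,0,0,0],[0,0,-1,0,0,0],[0,0,-1,0,0,0],[0,0,-1,0,0,0],[0,0,-1,0,0,0]]' | grep tcp_pos
python3 -m crank '[[0,0,-0.4,0,0,0],[0,0,0,0,0,0],[0,0,0,0,0,0],[0,0,0,0,0,0]]' | egrep "force|tcp_pos"
python3 -m crank '[[0,0,-0.5,0,0,0],[0,0,-0.3,0,0,0],[0,0,0,0,0,0],[0,0,0,0,0,0]]' | egrep "force|tcp_pos"
```

```text
tcp_pos: [441.6, -74.1, 41.7]
tcp_pos: [441.2, -73.9, 33.1]
force: [0.0, 0.3, 0.4]
grasp_force: 0.0
tcp_pos: [440.6, -73.7, 12.9]
force: [0.1, -0.2, 0.4]
grasp_force: 0.0
```

```bash

python3 -m crank '[[0,0,0,0,0,0],[0,0,0,0,0,0],[0,0,0,0,0,0],[0,0,0,0,0,0],[0,0,0,0,0,0]]' 0.65 50
python3 -m crank '[[0,0,0.4,0,0,0],[0,0,0.6,0,0,0],[0,0,1,0,0,0],[0,0,1,0,0,0],[0,0,1,0,0,0]]'
python3 -m crank '[[0,0,0.6,0,0,0],[0,0,0.4,0,0,0],[0,0,0,0,0,0],[0,0,0,0,0,0]]' | egrep "tcp_pos|force"
python3 sv.py w11
```

```text
clock: 32.32
tcp_pos: [440.7, -73.7, 13.7]
tcp_rot: [0.001, 0.202, 0.979, -0.0]
force: [-0.9, -0.0, 7.8]
width: 0.799
grasp_force: 53.9
clock: 32.73
tcp_pos: [439.7, -73.3, 114.0]
tcp_rot: [-0.001, 0.202, 0.979, 0.0]
force: [0.7, 0.1, -2.6]
width: 0.795
grasp_force: 58.1
tcp_pos: [440.4, -73.5, 138.4]
force: [-1.0, -0.4, -1.1]
grasp_force: 58.1
33.1 [440.  -73.4 137.7] [-0.     0.202  0.979 -0.   ] [-0.42  0.49  1.98 -0.    0.68 -1.58]
```

View pics/w11.png

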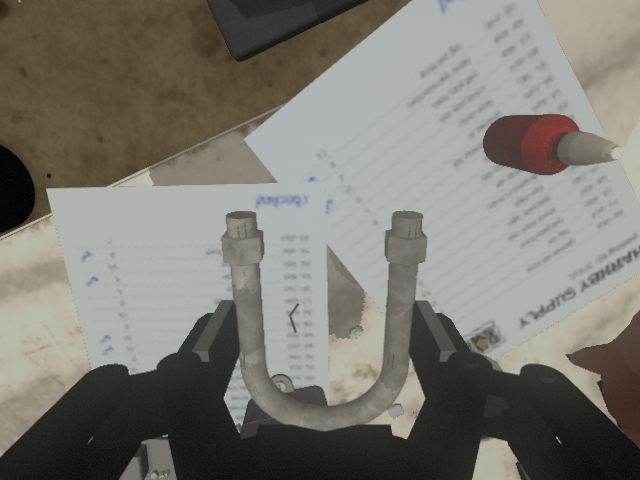

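The U-bolt is held level by both legs, (250,310) and (400,310), with its bend toward the gripper body. I carry it to the nest.

```bash

python3 -m crank '[[0.3,-0.5,0.5,0,0,0],[0.5,-0.9,0.3,0,0,0],[0.58,-0.97,0,0,0,0],[0.58,-0.97,0,0,0,0],[0.58,-0.97,0,0,0,0]]' | grep tcp_pos
python3 -m crank '[[0.58,-0.97,0,0,0,0],[0.58,-0.97,0,0,0,-0.34],[0.58,-0.97,0,0,0,-0.34],[0.58,-0.97,0,0,0,0],[0.58,-0.97,0,0,0,0]]' | grep tcp_pos
python3 -m crank '[[0.58,-0.97,0,0,0,0],[0.3,-0.5,0,0,0,0],[0.07,-0.04,0,0,0,0],[0,0,0,0,0,0],[0,0,0,0,0,0]]' | grep tcp
python3 - <<'E'
from h import *
c=capture("wrist");o=get_obs();print(o["tcp_pos"],o["force"],np.degrees(2*np.arctan2(o["tcp_rot"][2],o["tcp_rot"][1])))
P=cloud(c,np.ones((480,640),bool))
S=P[(abs(P[:,0]-567)<40)&(abs(P[:,1]+323)<40)&(P[:,2]>14.5)&(P[:,2]<22)]
print("tongue",cv2.minAreaRect(S[:,:2].astype(np.float32)),len(S))
r=outline_of(c,"bolt_nest")
if r:
    Q=cloud(c,r[0]["region"]);Q=Q[(Q[:,2]>1.5)&(Q[:,2]<9)];print(r[0]["p"],cv2.minAreaRect(Q[:,:2].astype(np.float32)))
    cv2.imwrite("pics/w12.png",c["img"])
E
```

```text
tcp_pos: [503.6, -181.9, 156.4]
tcp_pos: [575.9, -303.1, 155.3]
tcp_pos: [598.7, -338.6, 155.8]
tcp_rot: [-0.002, 0.241, 0.97, 0.001]
[ 598.80729791 -338.42774605  156.18845326] [ 0.61937891  1.12375219 -1.70673379] 152.072731358775
tongue ((569.0541381835938, -324.99285888671875), (35.465065002441406, 43.7275505065918), 62.61955642700195) 2792
0.61 ((601.74560546875, -341.771484375), (105.61333465576172, 132.27227783203125), 62.3538818359375)
```

View pics/w12.png

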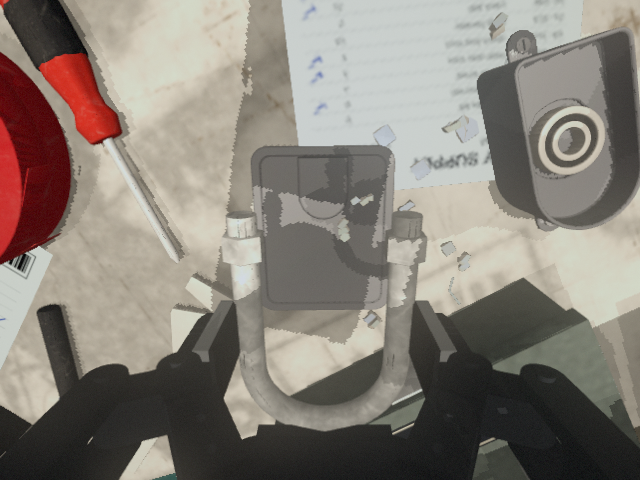

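The nest at (322,228) lies square between the held legs, and its rectangle size checks out. The toolbox at (520,340) looks near the gripper, so I check clearance before lowering.

```bash
python3 - <<'E'
from h import *
for n in("w8","w3"):
    I=np.load(f"pics/{n}.npz");c={k:I[k] for k in I.files}
    P=cloud(c,np.ones((480,640),bool));d=np.hypot(P[:,0]-598.5,P[:,1]+340)
    S=(P[:,2]>25)&(P[:,2]<(130 if n=="w8" else 220))&(P[:,1]<-235)&(P[:,0]>600)
    k=np.argsort(d[S])[:400:80];print(n,np.c_[P[S][k],d[S][k]].round(0).tolist())
E
```

```text
w8 [[713.0, -336.0, 61.0, 115.0], [714.0, -344.0, 63.0, 115.0], [713.0, -327.0, 71.0, 116.0], [713.0, -320.0, 71.0, 116.0], [714.0, -326.0, 71.0, 117.0]]
w3 [[712.0, -338.0, 53.0, 114.0], [713.0, -330.0, 72.0, 115.0], [713.0, -328.0, 68.0, 115.0], [714.0, -339.0, 70.0, 115.0], [714.0, -347.0, 65.0, 116.0]]
```

```bash

python3 -m crank '[[-0.02,-0.06,-1,0,0,0],[0,0,-1,0,0,0],[0,0,-1,0,0,0],[0,0,-1,0,0,0],[0,0,-0.6,0,0,0]]' | egrep "tcp_pos|force"
python3 -m crank '[[0,0,-0.4,0,0,0],[0,0,-0.3,0,0,0],[0,0,0,0,0,0],[0,0,0,0,0,0]]' | egrep "force|tcp_pos"
```

```text
tcp_pos: [597.9, -339.6, 40.0]
force: [-0.4, -0.1, -2.3]
grasp_force: 58.1
tcp_pos: [600.1, -342.0, 25.8]
force: [0.6, -0.0, -1.8]
grasp_force: 58.1
```

```bash

python3 -m crank '[[-0.04,0.04,-0.16,0,0,0],[0,0,-0.12,0,0,0],[0,0,0,0,0,0],[0,0,0,0,0,0]]' | egrep "force|tcp_pos"
python3 -m crank '[[0,0,-0.03,0,0,0],[0,0,0,0,0,0]]' | egrep "force|tcp_pos"
```

```text
tcp_pos: [598.7, -340.9, 18.4]
force: [0.2, 0.2, -2.0]
grasp_force: 58.1
tcp_pos: [598.8, -341.0, 18.0]
force: [-0.5, 0.4, 0.6]
grasp_force: 58.4
```

```bash

python3 -m crank '[[0,0,0,0,0,0],[0,0,0,0,0,0],[0,0,0,0,0,0],[0,0,0,0,0,0]]' 1 | egrep "force|tcp_pos|width"
python3 -m crank '[[0,0,0.4,0,0,0],[0,0,1,0,0,0],[0,0,1,0,0,0],[0,0,1,0,0,0],[0,0,1,0,0,0]]' | egrep "force|tcp_pos"
python3 -m crank '[[-1,0,0.6,0,0,0],[-1,0,0.6,0,0,0],[0,0,0,0,0,0],[0,0,0,0,0,0]]' | egrep "force|tcp_pos"
python3 meas.py u_bolt_mid bolt_nest; python3 sv.py w13 u_bolt_mid bolt_nest
```

```text
tcp_pos: [598.8, -340.9, 17.4]
force: [-0.3, -0.2, -0.3]
width: 1.002
grasp_force: 0.0
tcp_pos: [598.6, -340.8, 129.1]
force: [-0.3, -0.5, -0.5]
grasp_force: 0.0
tcp_pos: [548.4, -341.3, 159.3]
force: [0.8, -0.0, 0.1]
grasp_force: 0.0
u_bolt_mid 0.68 3576 z pct [ 9.3 14.  15.3 16.6 19.8]
  z 15.2 rect [ 600.8 -343.3] [73.6 98.5] 61.9 circ [ 597.6 -341.7] 56.7 hullc [ 598.  -341.8] mean [ 600.7 -342.8]
bolt_nest 0.7 15313 z pct [ 2.7  3.8  4.6  5.7 18.6]
  z 17.7 rect [ 589.3 -316.2] [99.6 53.2] 11.3 circ [ 592.4 -331.8] 51.0 hullc [ 584.1 -322.3] mean [ 566.6 -324.1]
  z 4.4 rect [ 602.1 -341.8] [107.  133.1] 62.6 circ [ 601.7 -341.4] 79.9 hullc [ 601.7 -341.6] mean [ 601.  -341.4]
37.0 [ 549.2 -340.7  156.7] [-0.     0.241  0.97   0.   ] [-0.73  0.66  1.46  0.    1.02 -1.81]
u_bolt_mid []
bolt_nest [([354.0, 281.0], 0.73, [602.9, -341.8, 0.0])]
```

View pics/w13.png

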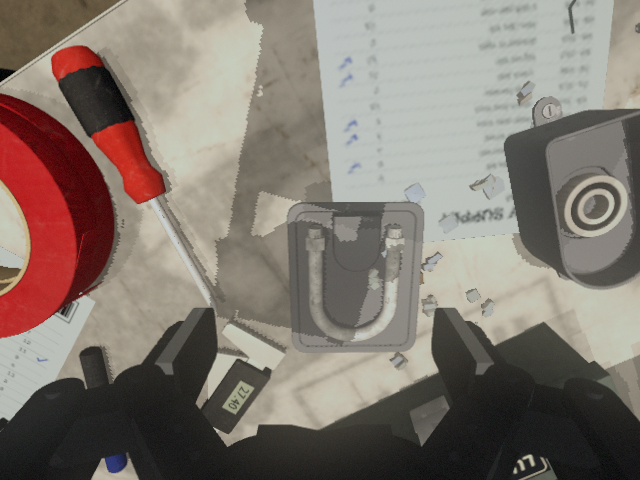

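The U-bolt lies flat round the tongue, centred at (355,280), within 2 mm of the nest centre and at the right height. Next, the bottle.

```bash

python3 -m crank '[[-0.28,0.96,0.5,0,0,0],[-0.28,0.96,0.5,0,0,0],[-0.28,0.96,0.5,0,0,0],[-0.28,0.96,0.5,0,0,0],[-0.28,0.96,0,0,0,0]]' | grep tcp_pos
python3 -m crank '[[-0.28,0.96,0,0,0,0],[-0.28,0.96,0,0,0,0],[-0.28,0.96,0,0,0,0],[-0.28,0.96,0,0,0,0],[-0.28,0.96,0,0,0,0]]' | grep tcp_pos
python3 -m crank '[[-0.28,0.96,0,0,0,0],[-0.28,0.96,0,0,0,0],[-0.28,0.96,0,0,0,0],[-0.28,0.96,0,0,0,0],[-0.28,0.96,0,0,0,0]]' | grep tcp_pos
python3 -m crank '[[-0.28,0.96,0,0,0,0],[-0.28,0.9,0,0,0,0],[0,0,0,0,0,0],[0,0,0,0,0,0],[0,0,0,0,0,0]]' | grep tcp_pos
python3 - <<'E'
from h import *
c=capture("wrist");print(get_obs()["tcp_pos"])
r=outline_of(c,"bottle_mid")
for x in r[:2]:
    P=cloud(c,x["region"]);print(x["p"],np.percentile(P[:,2],[2,50,98]).round(0))
    for lo,hi in((98,108),(85,98),(70,78),(20,66)):
        S=P[(P[:,2]>lo)&(P[:,2]<hi)]
        if len(S)>10: print(lo,hi,len(S),np.round(cv2.minEnclosingCircle(S[:,:2].astype(np.float32))[0],1),cv2.minEnclosingCircle(S[:,:2].astype(np.float32))[1])
E
python3 meas.py bottle_cup
```

```text
tcp_pos: [514.9, -220.5, 209.0]
tcp_pos: [478.5, -99.6, 206.9]
tcp_pos: [443.5, 20.5, 207.0]
tcp_pos: [430.4, 65.5, 207.2]
[430.52434428  65.12528596 207.26130737]
0.73 [  8.  61. 103.]
98 108 124 [428.4  65.6] 4.213286399841309
85 98 218 [428.1  65.8] 7.329199314117432
70 78 41 [426.6  66.6] 7.916148662567139
20 66 1082 [428.4  65.5] 16.517433166503906
bottle_cup 0.77 3147 z pct [ 2.   5.3 12.3 25.4 35.9]
  z 34.8 rect [608.2 -17.9] [49.5 43.2] 79.3 circ [611.8 -18.7] 25.3 hullc [610.  -18.2] mean [603.2 -16.1]
```

```bash

python3 -m crank '[[-0.08,0.02,-1,0,0,0],[0,0,-1,0,0,0],[0,0,-1,0,0,0],[0,0,-1,0,0,0],[0,0,-1,0,0,0]]' | grep tcp_pos
python3 -m crank '[[0,0,-0.6,0,0,0],[0,0,-0.5,0,0,0],[0,0,0,0,0,0],[0,0,0,0,0,0]]' | egrep "force|tcp_pos"
python3 -m crank '[[0,0,0,0,0,0],[0,0,0,0,0,0],[0,0,0,0,0,0],[0,0,0,0,0,0],[0,0,0,0,0,0]]' 0.2 30
python3 -m crank '[[0,0,0,0,0,0],[0,0,0,0,0,0],[0,0,0,0,0,0]]'
python3 -m crank '[[0,0,0.4,0,0,0],[0,0,0.6,0,0,0],[0,0,1,0,0,0],[0,0,1,0,0,0],[0,0,1,0,0,0]]'
```

```text
tcp_pos: [428.4, 65.4, 81.3]
tcp_pos: [427.7, 65.6, 54.3]
force: [0.3, -0.8, 1.0]
grasp_force: 0.0
clock: 40.13
tcp_pos: [428.0, 66.2, 55.5]
tcp_rot: [0.001, 0.242, 0.97, 0.0]
force: [0.8, 0.3, 3.5]
width: 0.377
grasp_force: 30.5
clock: 40.38
tcp_pos: [428.1, 66.2, 55.5]
tcp_rot: [0.001, 0.241, 0.97, 0.0]
force: [-0.5, -0.6, 6.5]
width: 0.376
grasp_force: 30.6
clock: 40.8
tcp_pos: [426.9, 66.3, 155.6]
tcp_rot: [-0.001, 0.242, 0.97, -0.0]
force: [1.2, 0.4, -1.7]
width: 0.378
grasp_force: 30.1
```

```bash

python3 -m crank '[[0.5,-0.23,0,0,0,0],[0.8,-0.37,0,0,0,0],[0.9,-0.41,0,0,0,0],[0.9,-0.41,0,0,0,0],[0.9,-0.41,0,0,0,0]]' | grep tcp_pos
python3 -m crank '[[0.9,-0.41,0,0,0,0],[0.9,-0.41,0,0,0,0],[0.8,-0.37,0,0,0,0],[0.5,-0.23,0,0,0,0],[0.3,-0.14,0,0,0,0]]' | grep tcp_pos
python3 -m crank '[[0,0,0,0,0,0],[0,0,0,0,0,0],[0,0,0,0,0,0]]' | grep tcp_pos
python3 sv.py w14 bottle_cup bottle_mid
```

```text
tcp_pos: [528.1, 20.1, 154.9]
tcp_pos: [614.1, -19.5, 154.5]
tcp_pos: [611.0, -17.9, 154.4]
41.9 [611.1 -17.8 154.5] [-0.001  0.241  0.97   0.   ] [-0.21  0.63  1.55  0.    0.97 -1.3 ]
bottle_cup [([325.0, 229.0], 0.85, [613.1, -19.1, 0.0]), ([3.0, 380.0], 0.36, [601.7, -344.3, 0.0])]
bottle_mid [([325.0, 332.0], 0.87, [665.9, -47.0, 52.0])]
```

View pics/w14.png

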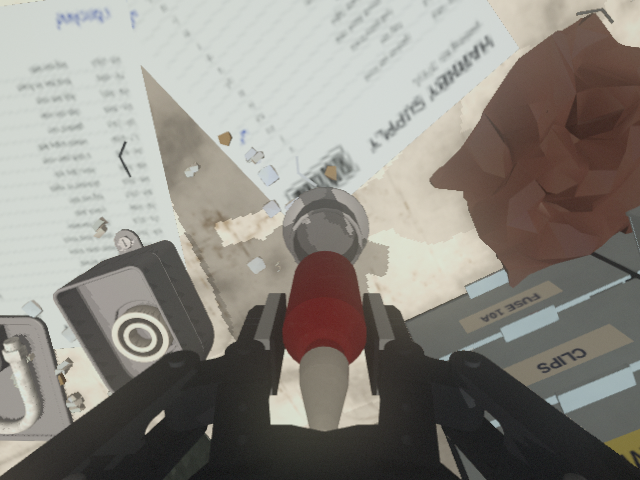

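The bottle is held upright at (325,320) and the cup at (325,232) is directly below. The drawer cabinet is at the lower right, so I check clearance first.

```bash
python3 - <<'E'
from h import *
for n in("w14","w2","w6"):
    I=np.load(f"pics/{n}.npz");c={k:I[k] for k in I.files}
    P=cloud(c,np.ones((480,640),bool));r=P[:,:2]-[612.8,-18.7];d=np.hypot(*r.T)
    S=(P[:,2]>50)&(P[:,2]<(100 if n=="w14" else 150))&(d>60)&((P[:,0]>690)|(P[:,1]>60))
    k=np.argsort(d[S])[:400:80];print(n,np.c_[P[S][k],d[S][k]].round(0).tolist())
E
```

```text
w14 [[714.0, 7.0, 52.0, 105.0], [715.0, 13.0, 60.0, 107.0], [715.0, 19.0, 50.0, 109.0], [715.0, 23.0, 55.0, 110.0], [715.0, 29.0, 57.0, 112.0]]
w2 [[714.0, -1.0, 66.0, 103.0], [715.0, 11.0, 52.0, 106.0], [714.0, 27.0, 58.0, 111.0], [714.0, 43.0, 59.0, 119.0], [714.0, 55.0, 56.0, 126.0]]
w6 [[714.0, -0.0, 56.0, 103.0], [811.0, -101.0, 51.0, 215.0], [811.0, -102.0, 70.0, 215.0], [812.0, -101.0, 78.0, 215.0], [812.0, -102.0, 51.0, 216.0]]
```

```bash

python3 -m crank '[[0.07,-0.04,-0.6,0,0,0],[0,0,-0.8,0,0,0],[0,0,-0.8,0,0,0],[0,0,0,0,0,0],[0,0,0,0,0,0]]' | egrep "force|tcp_pos"
python3 -m crank '[[0,0,-0.6,0,0,0],[0,0,-0.4,0,0,0],[0,0,-0.2,0,0,0],[0,0,0,0,0,0],[0,0,0,0,0,0]]' | egrep "force|tcp_pos"
```

```text
tcp_pos: [613.2, -19.1, 99.1]
force: [1.0, 0.8, -0.5]
grasp_force: 30.1
tcp_pos: [614.5, -19.5, 70.1]
force: [-0.3, -0.8, -0.2]
grasp_force: 30.2
```

```bash

python3 -m crank '[[-0.02,0,-0.12,0,0,0],[0,0,-0.1,0,0,0],[0,0,0,0,0,0],[0,0,0,0,0,0]]' | egrep "force|tcp_pos"
python3 -m crank '[[0,0,-0.05,0,0,0],[0,0,0,0,0,0]]' | egrep "force|tcp_pos"
```

```text
tcp_pos: [613.8, -19.5, 64.4]
force: [-0.0, -0.0, -0.9]
grasp_force: 30.2
tcp_pos: [614.1, -19.6, 63.2]
force: [-0.8, -0.6, -0.5]
grasp_force: 30.3
```

```bash

python3 -m crank '[[0,0,0,0,0,0],[0,0,0,0,0,0],[0,0,0,0,0,0],[0,0,0,0,0,0],[0,0,0,0,0,0]]' 1 | egrep "force|tcp_pos|width"
python3 -m crank '[[0,0,0.4,0,0,0],[0,0,1,0,0,0],[0,0,1,0,0,0],[0,0,1,0,0,0],[0,0,1,0,0,0]]' | egrep "force|tcp_pos"
python3 -m crank '[[-0.5,0,1,0,0,0],[-1,-0.5,0.5,0,0,0],[-1,-0.5,0,0,0,0],[0,0,0,0,0,0],[0,0,0,0,0,0]]' | egrep "force|tcp_pos"
python3 sv.py w15
python3 - <<'E'
from h import *
c=capture("wrist");P=cloud(c,np.ones((480,640),bool))
r=outline_of(c,"bottle_mid")
if r:
    Q=cloud(c,r[0]["region"])
    for lo,hi in((106,116),(90,106),(40,74)):
        S=Q[(Q[:,2]>lo)&(Q[:,2]<hi)]
        if len(S)>8: print("bottle",lo,hi,len(S),cv2.minEnclosingCircle(S[:,:2].astype(np.float32)),S[:,2].max().round(1))
S=P[(np.hypot(P[:,0]-613,P[:,1]+18.7)<32)&(P[:,2]>31)&(P[:,2]<38.5)];print("cup rim",cv2.minEnclosingCircle(S[:,:2].astype(np.float32)))
for q in("bearing_small_mid","top_tray_mid"):
    r=outline_of(c,q)
    if r:
        Q=cloud(c,r[0]["region"]);S=Q[Q[:,2]>(38 if "bear" in q else 51)][:,:2].astype(np.float32);print(q,np.percentile(Q[:,2],[50,95]).round(1),cv2.minAreaRect(S))
E
```

```text
tcp_pos: [613.9, -19.6, 63.1]
force: [0.1, -0.1, -0.2]
width: 0.996
grasp_force: 0.0
tcp_pos: [613.7, -19.6, 174.9]
force: [-0.1, 1.2, -0.3]
grasp_force: 0.0
tcp_pos: [550.4, -44.9, 211.7]
force: [0.5, -0.1, -0.4]
grasp_force: 0.0
44.7 [551.6 -44.8 211.4] [0.001 0.242 0.97  0.   ] [-0.28  0.48  1.65  0.    1.01 -1.37]
bottle 106 116 120 ((613.8248901367188, -20.425386428833008), 4.333156108856201) 112.9
bottle 90 106 317 ((614.0057983398438, -20.686161041259766), 7.750003814697266) 105.9
bottle 40 74 1142 ((613.77783203125, -20.73467254638672), 16.536582946777344) 74.0
cup rim ((612.3762817382812, -19.442119598388672), 25.518983840942383)
bearing_small_mid [42.4 44.2] ((612.620361328125, -168.22982788085938), (35.44721603393555, 42.7009162902832), 65.4918441772461)
top_tray_mid [35.8 55.9] ((578.6416015625, -158.08639526367188), (88.4419174194336, 177.60227966308594), 62.00624084472656)
```

View pics/w15.png

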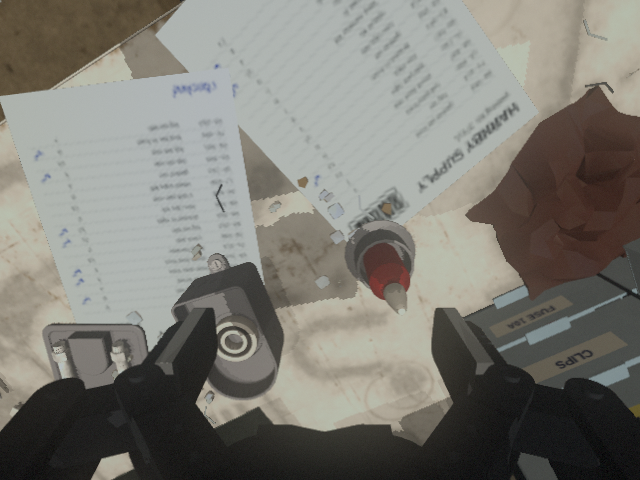

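The bottle stands upright in the cup at (385,265), top at about 112 mm and within 2 mm of the cup's centre. The bearing in its tray at (237,340) and the U-bolt at (95,360) are in place. Everything is in place, so I hand in.

```bash
python3 -c "
from workcell import *
print(hand_in())"
```

```text
the job is handed in; nothing more can be done
None
```

The axle service kit is made up and handed in at about 45 s of the 106 s allowed; the hand-in returned no verdict, but my last camera checks had every part in place within tolerance, and the tape measure and screwdriver were not touched.

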